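# Find the socket for the spindle nut

### The arm

A 7-joint arm with a two-finger parallel gripper is mounted at the origin on a cart in front of the work surface, level with it; the furniture and walls round the work are solid. World frame = base frame: x ahead of the robot, y to its left, z up, the work surface at z = 0. Lengths are in m, angles in rad, forces in N, time in s.
With the tool pointing down it reaches from about 0.425 to 0.925 m from the base axis. Payload 6.8 kg.
Tool frame: the origin (TCP) lies midway between the tips of the shut fingers; the grasp point (between the pads) lies bot.grip_point_offset behind it (bot.grip_point_offset is the distance from the TCP to the grasp point, in m); z points along the fingers, y is the line along which they close (so a half turn about z gives the same grasp; the last joint's range is limited). The gripper opens to 85 mm and grips with 20 to 120 N. Pads are 22 mm wide; open, the fingers measure 114 mm over their backs; the gripper's body (76 mm by 85 mm) begins 54 mm behind the grasp point. The pads swing forward as they close: fully open they stand 13 mm farther back than shut.
Start: joints at [1.043, 0.477, 0.022, 1.555, -0.011, 1.109, -0.083], TCP at [0.275, -0.616, 0.231] pointing down, gripper open.
Joint ranges: [-2.96, 2.96], [-0.34, 2.1], [-1.41, 1.46], [0.24, 2.44], [-1.37, 4.51], [0.17, 1.92], [-2.96, 2.96]. Speed limits (rad/s): [2.39, 2.39, 3.14, 3.14, 3.14, 3.14, 3.14].

### API

Orientations are given as a unit quaternion [w, x, y, z].
In Python, from station import get_obs, cams, job, bot gives the robot as it stands.
- The arm moves only by the tool arm_command, never from a script. Its argument "rows" is a list that holds one entry, the list of rows, each a list of 5 numbers: the finger opening in mm, from 0 to 85.4, then the shift along the world's x, y, z in units of 60 mm (1.0 is 60 mm), then the turn about the world's z in units of 0.08 rad (1.0 is 0.08 rad). In form: [[[grip, x, y, z, turn], ...]]. A call has exactly 10 rows; each row shifts and turns the commanded pose from where the row before left it; what a row does not reach is not made up. A row lasts 1/8 s, in which the tool goes at most 62.5 mm and 10.7 degrees, less where a joint would pass 70% of its speed; a pose out of reach is approached as far as the arm can. A call with a number of a shift or a turn outside -1 to 1 is refused whole. A call with a gripper value outside its range is refused whole. The fingers move at their own pace and stop on an object; "newtons" is the grip in N (left out, the last holds). Time passes only in rows, so rows that do not move let the fingers close, or fill a call up. It gives the time, the measured TCP pose, the force, the opening and the grip force at its end, in the units of the state.
- get_obs(): the state, without advancing time (a new reading comes with each control period).
- cams.read_camera(name): name is "scene" or "top" or "wrist"; returns the picture (480x640x3 uint8, red, green, blue); there is no depth.
- cams.camera_params(name): a dict with "K" (3x3 intrinsics, pixels), "k1" (the pictures are not rectified: a ray, as slopes to the right and down, at radius r is drawn at 1 + k1 r^2 times it, then the intrinsics apply), "extrinsics" (4x4, takes a point from camera to world coordinates). Camera axes: x right, y down, z forward; pixel columns grow to the right and rows downward; lengths in m; the calibration is good to about 2 mm. A picture is of the moment at which its call begins: read the wrist's pose just before it. camera_params takes no time and is no camera call; for the wrist camera it gives the pose at the moment of the call.
- job.hand_in(): hands the job in; it is judged then, once.
The state is a dict: "t": time; "q": joint angles; "joint_vel": joint speeds; "joint_torque": joint torques, N m; "eef_pos": TCP position; "tool_rot": TCP orientation; "contact_force": force on the tool from outside, world axes, zero at the start; "torque": the same for the moment, N m; "gripper_width": opening from 0.0 (shut) to 1.0 (fully open); "grasp_force": force on a finger pad.
Only numpy, scipy, OpenCV 4.12 (cv2) and the standard library are available. Lean on these libraries where they do the work, as an engineer would, in place of code of your own. Each camera call takes 0.05 s, during which the arm holds its last target. There are 200 camera calls.

### The job

One of the three spindle hubs is set in the plywood clamping board: try the sockets from the tray on its nut until you find the one that fits, going right down over the nut to the bottom of the recess. Stand every socket that does not fit back upright in the tray. Finish with the fitting socket fully home on the nut, upright, and still gripped: the job ends while you are holding it there.

Things in the scene. Friction and masses are not known exactly. Their poses are not given: they have to be found in the camera images.
- board_centre (a point): Centre of the top face of the clamping board: fixed plywood board 150 x 160 mm, 10 mm thick, lying on the shelf, with two low aluminium stops (tops 28 mm above the shelf). Exactly one of the three spindle hubs is set in it, its axis within 2 mm of this point (seen from above).
- hub_a_seat (a point): Spindle hub a: on its upright axis at the floor of the round recess in its top, 26 mm above the shelf, where a fully home socket's mouth rests. From here a hexagon nut rises 18 mm (top rim chamfered over the last 2 mm), a 12 mm stud 6 mm further; the recess rim stands 12 mm up. x axis: square to a flat of the nut (alike every 60 degrees).
- hub_a: Spindle hub a: fixed dark steel, flange 90 mm across; origin under its centre. Nuts are 20, 25, 30 mm across flats in recesses 36.4, 44.4, 52.4 mm wide (inner diameter), one pair of sizes on each hub; which hub has which is not told. One hub stands in the clamping board, two on the shelf behind; they change places from start to start.
- hub_b_seat (a point): Spindle hub b: on its upright axis at the floor of the round recess in its top, 26 mm above the shelf, where a fully home socket's mouth rests. From here a hexagon nut rises 18 mm (top rim chamfered over the last 2 mm), a 12 mm stud 6 mm further; the recess rim stands 12 mm up. x axis: square to a flat of the nut (alike every 60 degrees).
- hub_b: Spindle hub b: fixed dark steel, flange 90 mm across; origin under its centre. Nuts are 20, 25, 30 mm across flats in recesses 36.4, 44.4, 52.4 mm wide (inner diameter), one pair of sizes on each hub; which hub has which is not told. One hub stands in the clamping board, two on the shelf behind; they change places from start to start.
- hub_c_seat (a point): Spindle hub c: on its upright axis at the floor of the round recess in its top, 26 mm above the shelf, where a fully home socket's mouth rests. From here a hexagon nut rises 18 mm (top rim chamfered over the last 2 mm), a 12 mm stud 6 mm further; the recess rim stands 12 mm up. x axis: square to a flat of the nut (alike every 60 degrees).
- hub_c: Spindle hub c: fixed dark steel, flange 90 mm across; origin under its centre. Nuts are 20, 25, 30 mm across flats in recesses 36.4, 44.4, 52.4 mm wide (inner diameter), one pair of sizes on each hub; which hub has which is not told. One hub stands in the clamping board, two on the shelf behind; they change places from start to start.
- socket_small_bar (a point): The small socket's square drive adapter bar, 22 x 22 mm, 40 mm long, upright on top of its round part; gripped here. Point on the axis, 61 mm above the socket's mouth, 19 mm below its top, 21 mm above the round part. z up, x and y square to the bar's faces; x also square to a flat of the hexagon hole.
- socket_small: The small socket: loose, steel, 80 mm tall, about 0.22 kg, upright, mouth down; origin at the mouth's centre. Round part 33 mm across, 40 mm high; hexagon hole in the underside 22.4 mm across flats, 34 mm deep. Fits the 20 mm nut; on a larger nut it stops on the nut's top, 16 to 18 mm too high, on a smaller one on the recess rim, 12 mm too high.
- socket_medium_bar (a point): The medium socket's square drive adapter bar, 22 x 22 mm, 40 mm long, upright on top of its round part; gripped here. Point on the axis, 61 mm above the socket's mouth, 19 mm below its top, 21 mm above the round part. z up, x and y square to the bar's faces; x also square to a flat of the hexagon hole.
- socket_medium: The medium socket: loose, steel, 80 mm tall, about 0.22 kg, upright, mouth down; origin at the mouth's centre. Round part 41 mm across, 40 mm high; hexagon hole in the underside 27.4 mm across flats, 34 mm deep. Fits the 25 mm nut; on a larger nut it stops on the nut's top, 16 to 18 mm too high, on a smaller one on the recess rim, 12 mm too high.
- socket_large_bar (a point): The large socket's square drive adapter bar, 22 x 22 mm, 40 mm long, upright on top of its round part; gripped here. Point on the axis, 61 mm above the socket's mouth, 19 mm below its top, 21 mm above the round part. z up, x and y square to the bar's faces; x also square to a flat of the hexagon hole.
- socket_large: The large socket: loose, steel, 80 mm tall, about 0.22 kg, upright, mouth down; origin at the mouth's centre. Round part 49 mm across, 40 mm high; hexagon hole in the underside 32.4 mm across flats, 34 mm deep. Fits the 30 mm nut; on a larger nut it stops on the nut's top, 16 to 18 mm too high, on a smaller one on the recess rim, 12 mm too high.
- socket_tray: Fixed grey sheet metal tray, 86 mm (its x) by 264 mm (its y), rim 10 mm high, walls and floor 4 mm thick; origin at the centre of its underside. The sockets stand in a row along its y axis, about 82 mm apart, in any order, turned up to 0.3 rad.
There are look-alikes about, which are no part of the job. What is shaped like the hub_a but green is not meant. What is shaped like the socket_large but pink or turquoise is not meant.

How it is judged:
At the end, for the whole second after the job is handed in: One socket is on the nut of the hub in the board: axes within 5 mm, mouth within 4 mm of the recess floor, tilt under 0.1 rad, at rest, gripped with over 3 N. The other two stand on the tray's floor, tilt under 0.12 rad, at rest, untouched by the fingers (((((horizontal distance between hub_a_seat and board_centre below 0.02 m and horizontal distance between socket_small_bar and hub_a_seat below 0.005 m and z of socket_small_bar in the frame of hub_a_seat between 0.057 and 0.065 m and angle between socket_small_bar's own z axis and vertical below 0.1 rad and contact force between the fingers and socket_small above 3 N and linear speed of socket_small below 0.02 m/s) or (horizontal distance between hub_b_seat and board_centre below 0.02 m and horizontal distance between socket_small_bar and hub_b_seat below 0.005 m and z of socket_small_bar in the frame of hub_b_seat between 0.057 and 0.065 m and angle between socket_small_bar's own z axis and vertical below 0.1 rad and contact force between the fingers and socket_small above 3 N and linear speed of socket_small below 0.02 m/s) or (horizontal distance between hub_c_seat and board_centre below 0.02 m and horizontal distance between socket_small_bar and hub_c_seat below 0.005 m and z of socket_small_bar in the frame of hub_c_seat between 0.057 and 0.065 m and angle between socket_small_bar's own z axis and vertical below 0.1 rad and contact force between the fingers and socket_small above 3 N and linear speed of socket_small below 0.02 m/s)) and (x of socket_medium_bar in the frame of socket_tray between -0.045 and 0.045 m and y of socket_medium_bar in the frame of socket_tray between -0.132 and 0.132 m and z of socket_medium_bar in the frame of socket_tray between 0.059 and 0.071 m and angle between socket_medium_bar's own z axis and vertical below 0.12 rad and linear speed of socket_medium below 0.02 m/s and contact force between the fingers and socket_medium below 0.5 N) and (x of socket_large_bar in the frame of socket_tray between -0.045 and 0.045 m and y of socket_large_bar in the frame of socket_tray between -0.132 and 0.132 m and z of socket_large_bar in the frame of socket_tray between 0.059 and 0.071 m and angle between socket_large_bar's own z axis and vertical below 0.12 rad and linear speed of socket_large below 0.02 m/s and contact force between the fingers and socket_large below 0.5 N)) or (((horizontal distance between hub_a_seat and board_centre below 0.02 m and horizontal distance between socket_medium_bar and hub_a_seat below 0.005 m and z of socket_medium_bar in the frame of hub_a_seat between 0.057 and 0.065 m and angle between socket_medium_bar's own z axis and vertical below 0.1 rad and contact force between the fingers and socket_medium above 3 N and linear speed of socket_medium below 0.02 m/s) or (horizontal distance between hub_b_seat and board_centre below 0.02 m and horizontal distance between socket_medium_bar and hub_b_seat below 0.005 m and z of socket_medium_bar in the frame of hub_b_seat between 0.057 and 0.065 m and angle between socket_medium_bar's own z axis and vertical below 0.1 rad and contact force between the fingers and socket_medium above 3 N and linear speed of socket_medium below 0.02 m/s) or (horizontal distance between hub_c_seat and board_centre below 0.02 m and horizontal distance between socket_medium_bar and hub_c_seat below 0.005 m and z of socket_medium_bar in the frame of hub_c_seat between 0.057 and 0.065 m and angle between socket_medium_bar's own z axis and vertical below 0.1 rad and contact force between the fingers and socket_medium above 3 N and linear speed of socket_medium below 0.02 m/s)) and (x of socket_small_bar in the frame of socket_tray between -0.045 and 0.045 m and y of socket_small_bar in the frame of socket_tray between -0.132 and 0.132 m and z of socket_small_bar in the frame of socket_tray between 0.059 and 0.071 m and angle between socket_small_bar's own z axis and vertical below 0.12 rad and linear speed of socket_small below 0.02 m/s and contact force between the fingers and socket_small below 0.5 N) and (x of socket_large_bar in the frame of socket_tray between -0.045 and 0.045 m and y of socket_large_bar in the frame of socket_tray between -0.132 and 0.132 m and z of socket_large_bar in the frame of socket_tray between 0.059 and 0.071 m and angle between socket_large_bar's own z axis and vertical below 0.12 rad and linear speed of socket_large below 0.02 m/s and contact force between the fingers and socket_large below 0.5 N)) or (((horizontal distance between hub_a_seat and board_centre below 0.02 m and horizontal distance between socket_large_bar and hub_a_seat below 0.005 m and z of socket_large_bar in the frame of hub_a_seat between 0.057 and 0.065 m and angle between socket_large_bar's own z axis and vertical below 0.1 rad and contact force between the fingers and socket_large above 3 N and linear speed of socket_large below 0.02 m/s) or (horizontal distance between hub_b_seat and board_centre below 0.02 m and horizontal distance between socket_large_bar and hub_b_seat below 0.005 m and z of socket_large_bar in the frame of hub_b_seat between 0.057 and 0.065 m and angle between socket_large_bar's own z axis and vertical below 0.1 rad and contact force between the fingers and socket_large above 3 N and linear speed of socket_large below 0.02 m/s) or (horizontal distance between hub_c_seat and board_centre below 0.02 m and horizontal distance between socket_large_bar and hub_c_seat below 0.005 m and z of socket_large_bar in the frame of hub_c_seat between 0.057 and 0.065 m and angle between socket_large_bar's own z axis and vertical below 0.1 rad and contact force between the fingers and socket_large above 3 N and linear speed of socket_large below 0.02 m/s)) and (x of socket_small_bar in the frame of socket_tray between -0.045 and 0.045 m and y of socket_small_bar in the frame of socket_tray between -0.132 and 0.132 m and z of socket_small_bar in the frame of socket_tray between 0.059 and 0.071 m and angle between socket_small_bar's own z axis and vertical below 0.12 rad and linear speed of socket_small below 0.02 m/s and contact force between the fingers and socket_small below 0.5 N) and (x of socket_medium_bar in the frame of socket_tray between -0.045 and 0.045 m and y of socket_medium_bar in the frame of socket_tray between -0.132 and 0.132 m and z of socket_medium_bar in the frame of socket_tray between 0.059 and 0.071 m and angle between socket_medium_bar's own z axis and vertical below 0.12 rad and linear speed of socket_medium below 0.02 m/s and contact force between the fingers and socket_medium below 0.5 N)))); the arm keeps its last pose, push and grip.
It also fails if it takes over 72 s, if anything falls off the work surface, if the arm or the gripper's body presses on something with over 40 N, if the wrist force passes 120 N, or if a joint passes its speed limit or range.

## Working session

There is one attempt and no reset: what is moved stays moved. The work goes in short steps, Python scripts to look and compute and a tool call to move; the robot and the scene stay as the last step left them, time stands still between calls to the robot, and variables do not carry over. Pictures are saved under pics/ and viewed, at most 10 in all, crops included, and the job is handed in when it is done.

Besides the shell and the picture viewer there is one more tool, called after ">>>" as name(argument=value, ...), one argument or row to a line, values as JSON. arm_command: Moves the arm, as the interface text tells. Its arguments: {"type":"object","properties":{"rows":{"type":"array"},"newtons":{"type":"number"}},"required":["rows"]}

```bash
ls; mkdir -p pics
python3 - <<'E'
from station import get_obs,cams,job,bot
import cv2,numpy as np
print(bot.grip_point_offset); print(get_obs())
for n in("scene","top","wrist"):
    p=cams.camera_params(n); print(n,p["K"],p["k1"],np.round(p["extrinsics"],4).tolist())
    im=cams.read_camera(n); cv2.imwrite(f"pics/{n}0.png",im[:,:,::-1])
E
```

```text
pics
0.0187
{'t': 0.0, 'q': array([ 1.04288336,  0.4778316 ,  0.02234595,  1.55644486, -0.01148707,
        1.10929224, -0.08309047]), 'joint_vel': array([-0.00135657,  0.0017531 ,  0.00012582, -0.00128101,  0.0001529 ,
        0.00151197,  0.00035943]), 'joint_torque': array([-1.11039011e-03, -5.96442211e+01,  1.60784908e+00, -2.81193978e+01,
        1.24910264e-02,  9.27687564e-03, -8.49998344e-06]), 'eef_pos': array([ 0.27486294, -0.6158585 ,  0.2303075 ]), 'tool_rot': array([-8.84569110e-04,  9.78046712e-01,  2.08383724e-01, -2.66556473e-04]), 'contact_force': array([ 0.04221368, -0.586942  , -0.28502318]), 'torque': array([ 0.00159968, -0.03608385,  0.01498117]), 'grasp_force': 0.0, 'gripper_width': 0.9963184703984259}
scene [[440.01006177   0.         322.62507654]
 [  0.         440.01006177 238.67412882]
 [  0.           0.           1.        ]] -0.09933446467217708 [[-0.475, -0.6242, 0.6203, 0.0435], [-0.8798, 0.322, -0.3496, 0.2346], [0.0185, -0.7118, -0.7021, 0.6734], [0.0, 0.0, 0.0, 1.0]]
top [[445.80920807   0.         324.79156952]
 [  0.         445.80920807 236.2194509 ]
 [  0.           0.           1.        ]] -0.0175798223841786 [[0.1005, -0.9736, 0.205, 0.4323], [-0.9949, -0.0989, 0.018, -0.0927], [0.0027, -0.2057, -0.9786, 0.9328], [0.0, 0.0, 0.0, 1.0]]
wrist [[411.73475474   0.         315.70726917]
 [  0.         411.73475474 241.75079825]
 [  0.           0.           1.        ]] -0.03152819114901423 [[0.408, -0.8758, -0.258, 0.342], [-0.913, -0.3918, -0.1137, -0.5882], [-0.0015, 0.2819, -0.9594, 0.3742], [0.0, 0.0, 0.0, 1.0]]
```

View pics/top0.png

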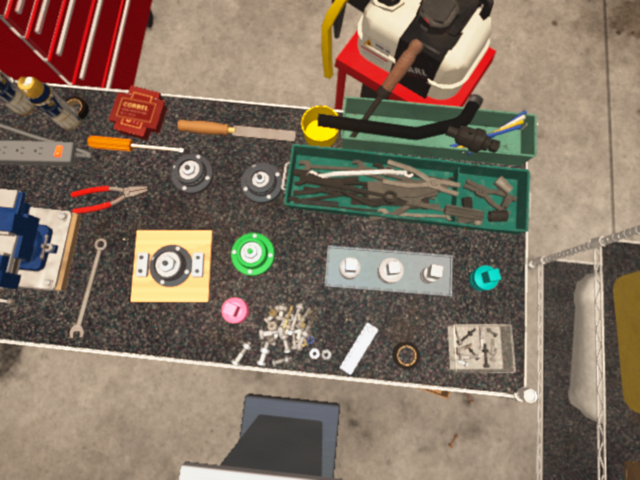

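View pics/scene0.png

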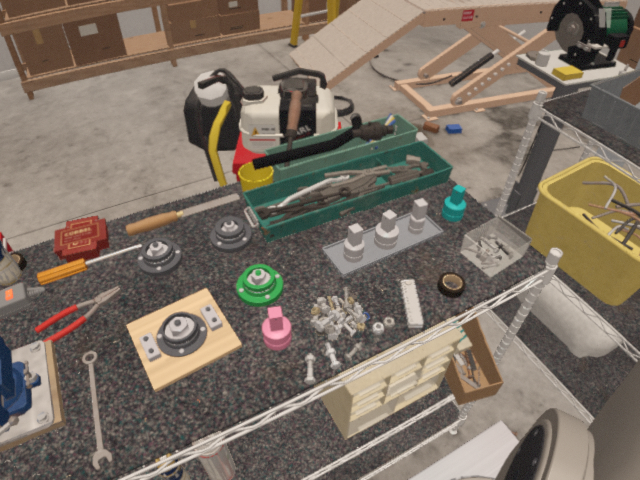

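The top view shows the board with its hub at (171,264), and three grey sockets in the tray at (350,267), (392,268) and (434,271). Look-alikes: the green hub (253,254), the pink socket (234,310), the turquoise socket (487,278), and two dark hubs behind at (191,172) and (262,181). I choose the grey sockets and the board hub, and check both in a close crop.

```bash
cat > h.py <<'E'
import numpy as np,cv2
from station import get_obs,cams
def ray(p,uv):
    K=p["K"];d=np.array([p["k1"],0,0,0,0.])
    n=cv2.undistortPoints(np.array([[uv]],float),K,d)[0,0]
    E=np.array(p["extrinsics"]);return E[:3,3],E[:3,:3]@np.array([n[0],n[1],1])
def onz(p,uv,z):
    o,d=ray(p,uv);return o+d*(z-o[2])/d[2]
def proj(p,X):
    E=np.array(p["extrinsics"]);X=(np.atleast_2d(X)-E[:3,3])@E[:3,:3]
    return cv2.projectPoints(X.reshape(-1,1,3).astype(float),np.zeros(3),np.zeros(3),p["K"],np.array([p["k1"],0,0,0,0.]))[0][:,0]
E
python3 - <<'E'
from h import *
t=cv2.imread("pics/top0.png");s=cv2.imread("pics/scene0.png")
P=cams.camera_params("top");S=cams.camera_params("scene")
z=lambda i,x,y,w,h,W,H:cv2.resize(i[y:y+h,x:x+w],(W,H),interpolation=cv2.INTER_CUBIC)
a=np.hstack([z(t,142,234,60,45,400,300),z(s,148,300,60,45,400,300)])
b=np.hstack([z(t,324,240,136,60,400,176),z(s,325,190,120,80,400,267)[:176*1]]) if 0 else np.hstack([z(t,322,230,136,102,400,300),z(s,320,190,124,93,400,300)])
cv2.imwrite("pics/c1.png",np.vstack([a,b]))
for n,uv in(("hub",(171,264)),):print(n,onz(P,uv,.05))
print("hub scene",onz(S,(180,324),.05))
for uv in((350,263),(393,266),(436,269)):print(onz(P,uv,.084))
for c in((330,247),(450,256),(453,296),(327,289)):print("tray",onz(P,c,.01))
E
```

```text
hub [0.52961104 0.22384228 0.05      ]
hub scene [0.52388117 0.23690805 0.05      ]
[ 0.56262143 -0.13053899  0.084     ]
[ 0.56514579 -0.21324432  0.084     ]
[ 0.56765246 -0.29589434  0.084     ]
tray [ 0.60359203 -0.08892621  0.01      ]
tray [ 0.60989031 -0.34158293  0.01      ]
tray [ 0.52692539 -0.35141549  0.01      ]
tray [ 0.51523487 -0.09141532  0.01      ]
```

View pics/c1.png

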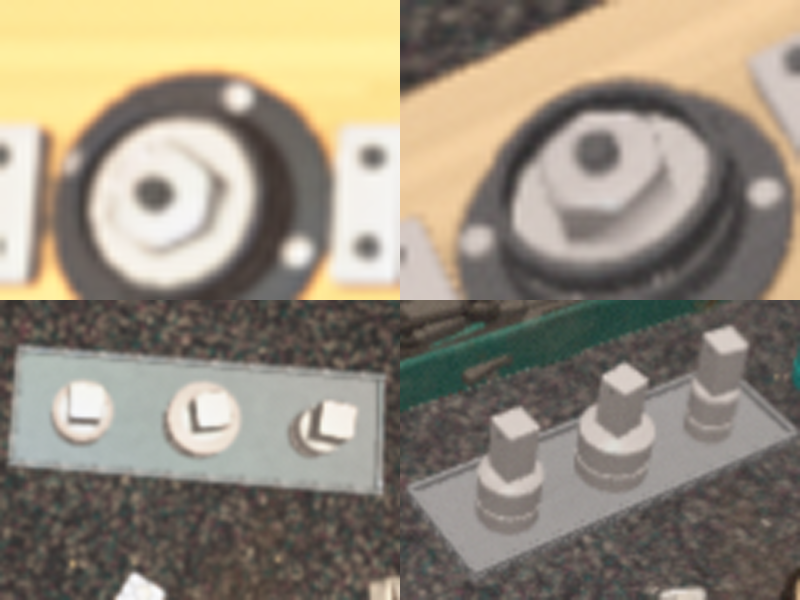

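The crop shows the tray holding medium (left), large (middle) and small (right). In the hub, the bright recess is about 53 mm and the nut about 30 mm, so I try the large socket first, then small or medium if it stops high. I move above it now.

>>> arm_command(
  rows=[
    [[85,0.53,0.74,0.05,-0.6],[85,0.53,0.74,0.05,-0.6],[85,0.53,0.74,0.05,-0.6],[85,0.53,0.74,0.05,-0.6],[85,0.53,0.74,0.05,-0.6],[85,0.53,0.74,0.05,-0.6],[85,0.53,0.74,0.05,-0.6],[85,0.53,0.74,0,-0.6],[85,0.53,0.74,0,-0.6],[85,0,0,0,0]],
  ],
  newtons=60,
)

```text
t: 1.4
eef_pos: [0.564, -0.2108, 0.252]
tool_rot: [-0.001, 1.0, -0.002, 0.0]
contact_force: [-0.4, -0.3, 0.4]
gripper_width: 0.995
grasp_force: 0.0
```

Run:
```python
from h import *
P=cams.camera_params("top");S=cams.camera_params("scene")
def tri(a,b):
    o1,d1=ray(P,a);o2,d2=ray(S,b)
    k=np.linalg.lstsq(np.c_[d1,-d2],o2-o1,rcond=None)[0]
    A=o1+k[0]*d1;B=o2+k[1]*d2;return (A+B)/2,np.linalg.norm(A-B)
print("large top",tri((393.4,267.4),(389.4,214.8)));print("stud",tri((165.4,263),(177.5,322.6)))
o=get_obs();print(o["eef_pos"],o["tool_rot"])
p=cams.camera_params("wrist");im=cams.read_camera("wrist")[:,:,::-1]
cv2.imwrite("pics/w1.png",im);print(np.round(np.array(p["extrinsics"]),4).tolist())
```

```text
large top (array([ 0.56316265, -0.21376645,  0.08297953]), np.float64(0.0015083233728006471))
stud (array([0.53178139, 0.23879088, 0.04456399]), np.float64(0.0029388483861971537))
[ 0.56404293 -0.21080843  0.25197656] [-1.32571627e-03  9.99997535e-01 -1.73397861e-03  4.06750660e-04]
[[-0.003, -0.9597, -0.281, 0.6371], [-1.0, 0.0022, 0.0034, -0.2127], [-0.0026, 0.281, -0.9597, 0.3958], [0.0, 0.0, 0.0, 1.0]]
```

View pics/w1.png

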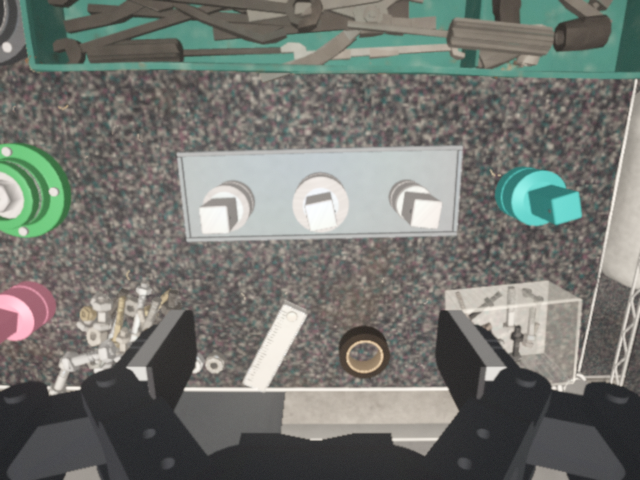

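The wrist view shows the large bar top at (321,213), medium at (217,218) and small at (426,213). I measure the bright top faces.

```bash
cat >> h.py <<'E'
def face(im,p,X,z,thr=225,r=22):
    """bright face nearest the projected point: centre, yaw mod 90, side lengths on plane z"""
    g=cv2.cvtColor(im,cv2.COLOR_BGR2GRAY);u,v=proj(p,X)[0].astype(int)
    m=np.zeros_like(g);m[v-r:v+r,u-r:u+r]=(g[v-r:v+r,u-r:u+r]>thr)*255
    cs,_=cv2.findContours(cv2.morphologyEx(m,cv2.MORPH_OPEN,np.ones((5,5))),0,2)
    c=max(cs,key=cv2.contourArea)
    q=np.array([onz(p,a,z)[:2] for a in c[:,0]],np.float32)
    (cx,cy),(w,h),a=cv2.minAreaRect(q*1000);return np.round([cx,cy,w,h],1),round(a,1)
E
python3 - <<'E'
from h import *
o=get_obs();p=cams.camera_params("wrist");im=cv2.imread("pics/w1.png")
g=cv2.cvtColor(im,cv2.COLOR_BGR2GRAY);print(g[205:221:4,290:356:4])
for n,uv in(("large",(321,213)),("med",(217,218)),("small",(426,213))):
    X=onz(p,uv,.084)
    for th in(215,225,235):
        try:print(n,th,face(im,p,X,.084,th))
        except Exception as e:print(n,th,e)
print("tcp px at .084",proj(p,[o["eef_pos"][0],o["eef_pos"][1],.084]))
E
```

```text
[[201 232 232 238 221 242 252 253 254 252 253 236 240 230 231 203 201]
 [199 231 232 236 245 254 253 254 253 251 253 223 237 232 234 202 202]
 [202 223 231 232 235 254 253 254 252 253 252 225 235 233 229 201 201]
 [201 204 232 232 214 254 253 253 250 253 252 238 233 231 207 201 201]]
large 215 (array([ 568.4, -219.1,   33.4,   31.5]), 89.6)
large 225 (array([ 568.8, -219.1,   33.4,   30.7]), 89.6)
large 235 (array([ 565. , -219.1,   20.5,   20.4]), 11.3)
med 215 (array([ 562. , -135.8,   21.7,   21.4]), 2.1)
med 225 (array([ 562.4, -135.9,   20.7,   20. ]), 89.6)
med 235 (array([ 562.4, -135.7,   20.1,   20. ]), 89.6)
small 215 (array([ 565.9, -301. ,   21.2,   21. ]), 84.5)
small 225 (array([ 565.8, -300.9,   20.6,   20.7]), 84.0)
small 235 (array([ 566. , -301. ,   19.9,   19.9]), 85.4)
tcp px at .084 [[314.26850545 219.05442554]]
```

>>> arm_command(
  rows=[
    [[85,0,-0.1,-0.4,0.8],[85,0,0,-0.4,0.8],[85,0,0,-0.4,0.8],[85,0,0,-0.33,0.06],[85,0,0,0,0],[85,0,0,0,0],[85,0,0,0,0],[85,0,0,0,0],[85,0,0,0,0],[85,0,0,0,0]],
  ],
)

```text
t: 2.7
eef_pos: [0.5614, -0.2228, 0.1606]
tool_rot: [0.0, 0.996, 0.092, 0.0]
contact_force: [-0.1, 0.3, 0.7]
gripper_width: 0.995
grasp_force: 0.0
```

```bash
cat > m.py <<'E'
from h import *
import sys
o=get_obs();p=cams.camera_params("wrist");im=cams.read_camera("wrist")[:,:,::-1].copy()
cv2.imwrite("pics/w2.png",im);print(o["eef_pos"],2*np.arctan2(o["tool_rot"][2],o["tool_rot"][1]))
for th in(235,240,245):print(face(im,p,[.565,-.217,.084],.084,th,45))
E
python3 m.py
```

```text
[ 0.56137395 -0.22275164  0.16063058] 0.18465904185833926
(array([ 567.2, -215.2,   19.2,   19.5]), 10.6)
(array([ 566.9, -215. ,   18.7,   18.9]), 10.6)
(array([ 572.6, -212.4,    7.2,   14.8]), 17.9)
```

>>> arm_command(
  rows=[
    [[85,0.08,0.12,0,0],[85,0,0,-0.4,0],[85,0,0,-0.5,0],[85,0,0,-0.5,0],[85,0,0,-0.3,0],[85,0,0,-0.14,0],[85,0,0,0,0],[85,0,0,0,0],[0,0,0,0,0],[0,0,0,0,0]],
  ],
)

```text
t: 4.0
eef_pos: [0.5664, -0.2157, 0.0507]
tool_rot: [0.0, 0.996, 0.092, 0.0]
contact_force: [-1.1, -0.3, 0.6]
gripper_width: 0.601
grasp_force: 0.0
```

>>> arm_command(
  rows=[
    [[0,0,0,0,0],[0,0,0,0,0],[0,0,0,0,0],[0,0,0,0,0],[0,0,0,0.3,0],[0,0,0,0.5,0],[0,0,0,0.5,0],[0,0,0,0.5,0],[0,0,0,0.2,0],[0,0,0,0,0]],
  ],
)

```text
t: 5.25
eef_pos: [0.5664, -0.2158, 0.1709]
tool_rot: [0.0, 0.996, 0.092, 0.001]
contact_force: [-0.6, -0.2, -2.9]
gripper_width: 0.249
grasp_force: 61.0
```

>>> arm_command(
  rows=[
    [[0,-0.2,0.5,0.1,0],[0,-0.2,0.9,0,0],[0,-0.2,1,0,0],[0,-0.2,1,0,0],[0,-0.2,1,0,0],[0,-0.2,1,0,0],[0,-0.2,1,0,0],[0,-0.2,0.7,0,0],[0,-0.2,0.3,0,0],[0,0,0,0,0]],
  ],
)

```text
t: 6.5
eef_pos: [0.4563, 0.2297, 0.1749]
tool_rot: [0.0, 0.996, 0.094, -0.001]
contact_force: [0.4, -1.0, -1.8]
gripper_width: 0.249
grasp_force: 60.8
```

Run:
```python
from h import *
P=cams.camera_params("top");S=cams.camera_params("scene")
print("stud",onz(P,(165.4,263),.05),onz(S,(177.5,322.6),.05))
for i in range(6):cams.read_camera("wrist")
o=get_obs();p=cams.camera_params("wrist");im=cams.read_camera("wrist")[:,:,::-1].copy()
print(o["eef_pos"],o["joint_vel"].max())
cv2.imwrite("pics/w3.png",im);np.save("w3.npy",p,allow_pickle=True)
```

```text
stud [0.53046201 0.23537038 0.05      ] [0.52861371 0.23995534 0.05      ]
[0.45862235 0.22709308 0.17584757] -0.0010838892788320828
```

View pics/w3.png

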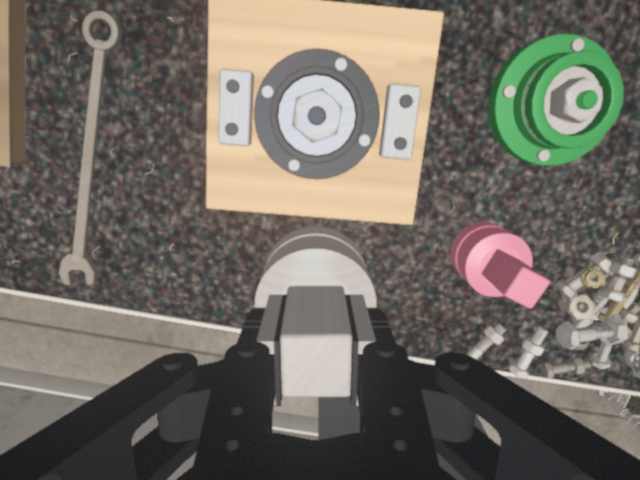

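The hub is seen from nearly straight above at (317,116), and the held socket shoulder is around (316,275). I fit the flange, the bright recess, the stud and the socket shoulder, and make an enlarged crop for the nut's angle.

Run:
```python
from h import *
p=np.load("w3.npy",allow_pickle=True).item();im=cv2.imread("pics/w3.png")
g=cv2.cvtColor(im,cv2.COLOR_BGR2GRAY);R=np.zeros_like(g)
def cont(m,z,n):
    cs,_=cv2.findContours(m,0,2);c=cv2.convexHull(max(cs,key=cv2.contourArea))
    q=np.array([onz(p,a,z)[:2]*1000 for a in c[:,0]],np.float32)
    print(n,z,np.round(cv2.fitEllipse(q)[:2],1).tolist())
cv2.circle(R,(317,115),46,255,-1)
for th in(140,170):cont(((g>th)*255).astype(np.uint8)&R,.026,"recess floor52.4")
cv2.circle(R,(317,115),75,255,-1)
m=((g<110)*255).astype(np.uint8)&R;cont(m,.02,"flange90")
R[:]=0;cv2.circle(R,(317,116),13,255,-1);cont(((g<130)*255).astype(np.uint8)&R,.05,"stud12")
c=cv2.resize(im[66:166,257:377],(720,600),interpolation=cv2.INTER_CUBIC);cv2.imwrite("pics/c3.png",c)
print("circle heights: tcp px",proj(p,[get_obs()["eef_pos"]]))
for h in (0,):
  e=get_obs()["eef_pos"];zs=e[2]-.0507+.044
  for uv in((255,299),(377,299),(316,248),(316,228)):print(uv,np.round(onz(p,uv,zs)-e,4))
```

```text
recess floor52.4 0.026 [[534.2, 238.9], [53.0, 53.1]]
recess floor52.4 0.026 [[534.2, 239.0], [52.3, 52.4]]
flange90 0.02 [[534.7, 238.9], [56.9, 57.7]]
stud12 0.05 [[534.3, 238.9], [10.0, 10.4]]
circle heights: tcp px [[311.04946261 318.41494326]]
(255, 299) [ 0.001   0.0229 -0.0067]
(377, 299) [ 0.0098 -0.0248 -0.0067]
(316, 248) [ 0.0262  0.0029 -0.0067]
(316, 228) [ 0.034   0.0043 -0.0067]
```

View pics/c3.png

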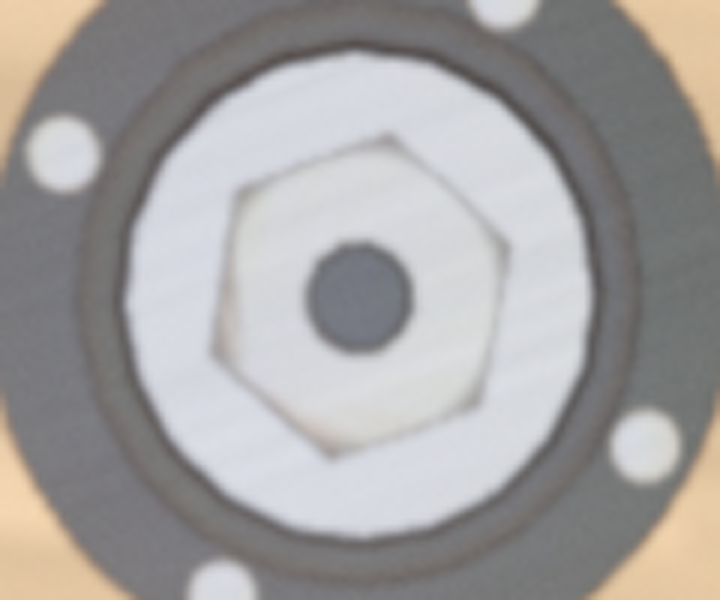

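Recess 52.4 mm and nut about 30 mm across flats, so the large socket should fit. The nut is turned about 18° from the socket. I move above it, turn, and stop with the mouth just above the stud to check the centring.

>>> arm_command(
  rows=[
    [[0,0.4,0.1,0,0.8],[0,0.5,0.1,0,0.8],[0,0.33,0,-0.2,0.8],[0,0,0,-0.4,0.8],[0,0,0,-0.4,0.73],[0,0,0,-0.21,0],[0,0,0,0,0],[0,0,0,0,0],[0,0,0,0,0],[0,0,0,0,0]],
  ],
)

```text
t: 8.1
eef_pos: [0.5323, 0.2406, 0.1042]
tool_rot: [-0.0, 0.969, 0.247, 0.001]
contact_force: [-0.3, -0.7, -2.1]
gripper_width: 0.246
grasp_force: 60.9
```

Run:
```python
from h import *
for i in range(3):cams.read_camera("wrist")
o=get_obs();p=cams.camera_params("wrist");im=cams.read_camera("wrist")[:,:,::-1].copy()
print(o["eef_pos"],2*np.arctan2(o["tool_rot"][2],o["tool_rot"][1]))
cv2.imwrite("pics/w4.png",im);np.save("w4.npy",p,allow_pickle=True)
S=cams.read_camera("scene")[:,:,::-1];T=cams.read_camera("top")[:,:,::-1]
cv2.imwrite("pics/s4.png",S);cv2.imwrite("pics/t4.png",T)
a=cv2.resize(im[150:450,120:520],(800,600),interpolation=cv2.INTER_CUBIC)
cv2.imwrite("pics/c4.png",a)
```

```text
[0.53204473 0.24046378 0.10378357] 0.49891208484470423
```

View pics/c4.png

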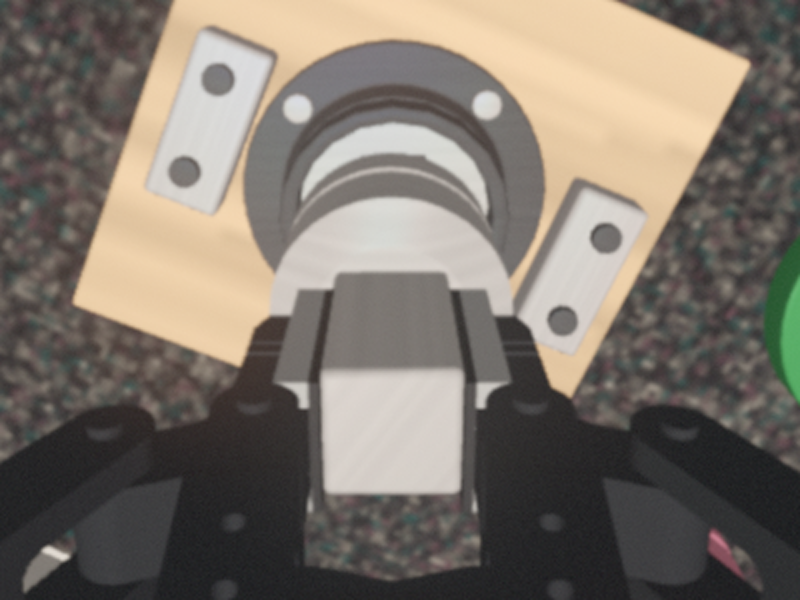

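The bar centre column is 392 and the hub centre column 395 in the crop, so the hub lies slightly to the right. I check the fore-aft offset with the front edges.

Run:
```python
from h import *
p=np.load("w4.npy",allow_pickle=True).item();im=cv2.imread("pics/w4.png");e=np.array([.53204,.24046,.10378]);a=.4989
R=np.array([[np.cos(a),np.sin(a)],[-np.sin(a),np.cos(a)]])
g=cv2.cvtColor(im,cv2.COLOR_BGR2GRAY).astype(int);print(g[160:262,317])
f=lambda uv,z:np.round(R@(onz(p,uv,z)-e)[:2]*1000,1)
print("rim inner-26.2",f((317.5,211.5),.038),"mouth-24.5",f((317.5,227.5),.0571),"shoulder-24.5",f((317.5,248.5),.0971))
print("hub from w3",np.round(R@((np.array([.5343,.2389])-e[:2])*1000),1))
print("flange sides",f((242.5,240),.02),f((392.5,240),.02),"shoulder sides",f((255.5,295),.0971),f((377,295),.0971))
```

```text
[217 216 215 213 213 212 212 212 204 173 124 113 119 124 124 124 122 123
 123 124 123 122 123 123 123 121 121 120 120 120 119 110  95  84  80  79
  81  86  96  90  80  73  76  92 108 114 117 116 117 115 126 166 201 216
 218 218 218 216 217 216 216 216 216 216 215 207 176 134 120 117 116 117
 124 154 178 167 138 120 117 116 117 117 115 115 114 116 119 126 159 198
 215 218 218 217 218 217 217 215 214 214 213 213]
rim inner-26.2 [27.3 -2.8] mouth-24.5 [23.6 -2.7] shoulder-24.5 [25.5 -2.6]
hub from w3 [ 1.2 -2.5]
flange sides [ 6.6 40.3] [  6.7 -46.1] shoulder sides [ 6.2 22. ] [  6.2 -26.2]
```

>>> arm_command(
  rows=[
    [[0,0.015,0,0,0],[0,0,0,-0.1,0],[0,0,0,-0.05,0],[0,0,0,-0.04,0],[0,0,0,-0.03,0],[0,0,0,-0.03,0],[0,0,0,-0.03,0],[0,0,0,0,0],[0,0,0,0,0],[0,0,0,0,0]],
  ],
)

```text
t: 9.65
eef_pos: [0.5329, 0.2404, 0.0868]
tool_rot: [-0.0, 0.969, 0.247, 0.0]
contact_force: [0.2, -0.2, -2.0]
gripper_width: 0.248
grasp_force: 60.9
```

No contact with the mouth at about z = 0.040, which is below the nut's top, so the socket is on the nut. I go on down.

>>> arm_command(
  rows=[
    [[0,0,0,-0.04,0],[0,0,0,-0.04,0],[0,0,0,-0.04,0],[0,0,0,-0.04,0],[0,0,0,-0.03,0],[0,0,0,-0.03,0],[0,0,0,0,0],[0,0,0,0,0],[0,0,0,0,0],[0,0,0,0,0]],
  ],
)

```text
t: 10.9
eef_pos: [0.5329, 0.2404, 0.0736]
tool_rot: [-0.0, 0.969, 0.247, 0.0]
contact_force: [-0.3, 0.4, -2.1]
gripper_width: 0.253
grasp_force: 60.9
```

>>> arm_command(
  rows=[
    [[0,0,0,-0.015,0],[0,0,0,-0.015,0],[0,0,0,0,0],[0,0,0,0,0],[0,0,0,0,0],[0,0,0,0,0],[0,0,0,0,0],[0,0,0,0,0],[0,0,0,0,0],[0,0,0,0,0]],
  ],
)

```text
t: 12.15
eef_pos: [0.5329, 0.2405, 0.0722]
tool_rot: [0.0, 0.969, 0.247, 0.0]
contact_force: [-2.2, -0.5, 6.1]
gripper_width: 0.249
grasp_force: 61.9
```

Run:
```python
from h import *
o=get_obs();print(o["eef_pos"],o["contact_force"],o["torque"])
w,s,t=[cams.read_camera(n)[:,:,::-1] for n in("wrist","scene","top")]
z=lambda i,x,y,a,b:cv2.resize(i[y:y+b,x:x+a],(400,300),interpolation=cv2.INTER_CUBIC)
cv2.imwrite("pics/c5.png",np.vstack([np.hstack([z(w,120,150,400,300),z(s,120,240,120,90)]),np.hstack([z(t,130,210,100,75),z(t,322,230,136,102)])]))
```

```text
[0.5329231  0.2405132  0.07216343] [-2.1578209  -0.46275238  6.1199432 ] [-0.34380874  0.47209524 -0.03601829]
```

View pics/c5.png

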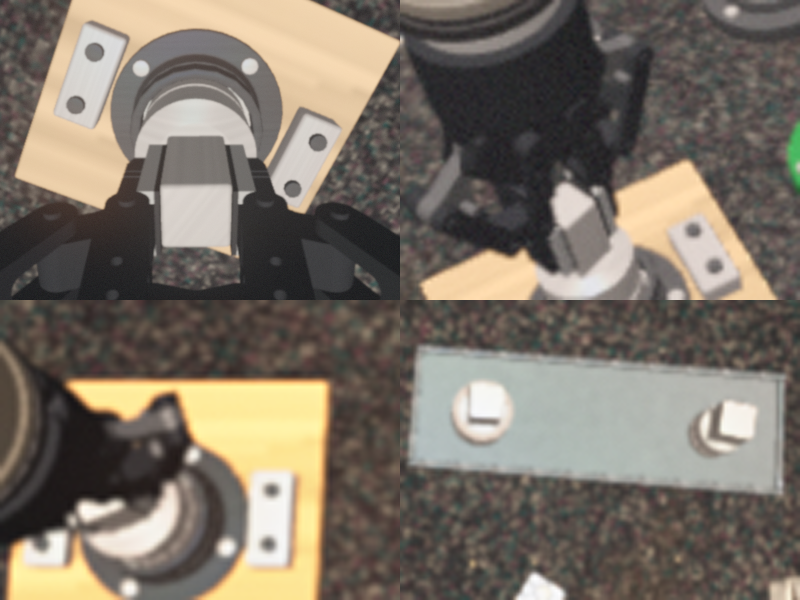

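The socket sits inside the recess, and contact came at the expected depth (mouth about z = 0.026). The other two stand upright in the tray, so I hand in.

```bash
python3 -c "
from station import job;print(job.hand_in())"
```

```text
the job is handed in; nothing more can be done
None
```

I handed the job in with the large socket fully home on the board hub's nut, upright and gripped at about 60 N; it was the only socket I tried, and the medium and small ones stayed untouched in the tray (the hand-in gave no verdict).

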